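Lay the engineer's square on a steel plate at the tick, ready to scribe

ROBOT

A 6-joint arm with a two-finger parallel gripper is mounted at the origin on the work surface. World frame = base frame: x ahead of the robot, y to its left, z up, the work surface at z = 0. Lengths are in mm, angles in rad, forces in N, time in s.
With the tool pointing down it reaches from about 400 to 925 mm from the base axis. Payload 12.5 kg.
Tool frame: the origin (TCP) lies on the centre line of the jaws, within the pads' length; the fingertips stand 19 mm ahead of it and the grasp point (between the pads) is the TCP; y points along the fingers, x is the direction in which the jaws open and shut, and the axes are right-handed (so a half turn about y gives the same grasp; the last joint's range is limited). The gripper opens to 95 mm and grips with 3 to 60 N. Pads are 20 mm wide; open, the fingers measure 119 mm over their backs; the gripper's body (75 mm by 180 mm) begins 59 mm behind the grasp point.
Start: joints at [-1.3, 0.491, 1.559, -0, 1.092, -0.106], TCP at [229.99, -581.162, 233.661] pointing down, gripper open.
Joint ranges: [-3.1, 3.1], [-0.84, 2.19], [0.05, 2.79], [-1.13, 4.28], [0.06, 2.93], [-2.69, 2.69]. Speed limits (rad/s): [2.22, 2.22, 2.79, 3.14, 3.14, 3.14].

INTERFACE

Orientations are given as [roll, pitch, yaw] about the fixed x, y, z axes, in that order (R = Rz(yaw) Ry(pitch) Rx(roll)).
In Python, from cell import env gives the robot as it stands. The module is installed in compiled form; this text tells all that it offers.
- The arm moves only by the tool move_arm, never from a script. Its argument "rows" is a list of rows, each an object of numbers: "tx", "ty", "tz": the shift along the tool's x, y, z in cm; "rx", "ry", "rz": the turn, a rotation vector about the tool's x, y, z in rad; "grip": the opening in per cent of the stroke, from 0 (shut) to 100 (fully open). In form: [{"tx": .., "ty": .., "tz": .., "rx": .., "ry": .., "rz": .., "grip": ..}, ...]. A call has 1 to 10 rows; each row shifts and turns the commanded pose from where the row before left it, along the tool's axes as they then stand; what a row does not reach is not made up. A row lasts 1/12 s, in which the tool goes at most 41.7 mm and 7.16 degrees, less where a joint would pass 70% of its speed; a pose out of reach is approached as far as the arm can. A call is refused whole if a number of a shift passes 4.17 or a number of a turn 0.125, either way. A call with a gripper value outside its range is refused whole. The fingers move at their own pace and stop on an object; the grip force is fixed at half the most. Time passes only in rows, so rows that do not move let the fingers close. It gives the time, the measured TCP pose, the force and the opening at its end, in the units of the state.
- env.state(): the state, without advancing time (a new reading comes with each control period).
- env.read_camera(name): name is "scene" or "top" or "wrist"; returns (picture, depth): 384x512x3 uint8, blue, green, red; 384x512 float32, mm along the optical axis (not along the pixel's ray), 0 where there is no reading.
- env.calibration(name): a dict with "vertical_fov" (degrees; the focal length in pixels is half the picture's height over the tangent of half this angle, whatever the lens; pixels are square), "cx", "cy" (the principal point, pixels), "dist" ([k1, k2, p1, p2, k3] as OpenCV has them; the pictures are not rectified), "eye" and "rotation" of the camera in the world. Camera axes: x right, y up, looking along -z (the intrinsics and any distortion apply to the point x, -y, -z); pixel columns grow to the right and rows downward; lengths in mm; the calibration is good to about 2 mm. A picture is of the moment at which its call begins: read the wrist's pose just before it. calibration takes no time and is no camera call; for the wrist camera it gives the pose at the moment of the call.
- env.job_done(): hands the job in, once; it reports no verdict.
The state is a dict: "t": time; "joints": joint angles; "qvel": joint speeds; "tau": joint torques, N m; "eef_pos": TCP position; "tcp_rot": TCP orientation; "ft_force": force on the tool from outside, world axes, zero at the start; "moment": the same for the moment, N m; "opening": opening from 0.0 (shut) to 1.0 (fully open).
Only numpy, scipy, OpenCV 4.12 (cv2) and the standard library are available. Lean on these libraries where they do the work, as an engineer would, in place of code of your own. Each camera call takes 0.05 s, during which the arm holds its last target.

TASK

Lay the engineer's square on the steel plate at the white tick so that I can scribe a line across: thick stock down on the bench and flush along the plate edge that carries the tick, thin blade reaching across the plate with its outer edge (the one in line with the end of the stock) at the tick. Leave the square lying there. Don't shove the plate out of its place or knock the other things on the bench about.

Things in the scene. Friction and masses are not known exactly. Their poses are not given: they have to be found in the camera images.
- square: Engineer's square: flat steel L, 0.55 kg, left or right of the plate. Dark thick stock 30 x 100 x 22 mm (x, y, z), gripped across its 30 mm from y = -45 to +15 mm. Thin bright blade 25 mm wide at the stock's +y end (y = +25 to +50 mm), sticking 120 mm out of its inner face (x = +15 to +135 mm). Origin: centre of the stock's underside; +x along the blade, +y along the stock to the blade's end, z up.
- stock_blade_end (a point): On the square, blade end of the stock's inner face (the face that goes against the plate's edge), straight below the blade's outer edge: x = +15, y = +50, z = 4 mm in the square's frame, axes as the square's. The blade is 3 mm thick, let in at mid-thickness: its underside is 9.5 mm, its top 12.5 mm above the stock's underside.
- stock_free_end (a point): On the square: the other end of the stock's inner face: x = +15, y = -50, z = 4 mm in the square's frame. Dragged along the bench, the square resists with 2 to 5 N.
- plate: Dark steel plate 160 x 260 x 8 mm (x, y, z), 2.6 kg, loose, held by its weight alone (slides at 14 to 26 N). Origin: centre of its underside; z up. The long edge with the tick is its face at x = -80 mm, towards the robot; +y along that edge, to the robot's left. With the stock flush there the square's axes point as the plate's, the stock is on the bench, the blade 1.5 mm above the plate.
- tick_edge (a point): Where the white tick (a line 34 mm long and 4 mm wide on the plate's top, square to the edge) meets the plate's long edge: at x = -80, z = 8 mm in the plate's frame, its y anywhere from 0 to +90 mm; axes as the plate's.
- vblock: Dark steel vee block, 56 x 44 x 34 mm, standing on the plate at its far right corner (x = +45, y = -100 mm in the plate's frame). Origin: centre of its underside. Leave alone.
- timber: Wooden packing block 200 x 62 x 45 mm (x, y, z) on the bench on the other side of the plate from the square. Origin: centre of its underside. Leave alone.
- spanner: Steel spanner about 200 mm long, lying beyond the plate on the right. Leave alone.
- hammer: Hammer about 280 mm long, lying beyond the plate. Leave alone.
- brush: Bench brush about 240 mm long, lying to the left of the plate's far side. Leave alone.
- shaft: Turned steel shaft blank, 68 mm across the foot and 115 mm tall, standing upright beyond the plate on the right. Origin: centre of its underside. Leave alone.
- scriber: Thin scriber about 175 mm long, lying on the far right. Leave alone.
There are look-alikes about, which are no part of the job. There is more than one size of the square; the one meant has the size given above.

How it is judged (in metres and radians):
At the end, for the whole second after the job is handed in: Square still and flat, stock down on the bench (3 mm, 0.03 rad); both ends of the stock's inner face within 2.5 mm of the plate's ticked edge, the blade over the plate, its outer edge within 5 mm of the tick; plate within 15 mm of where it started (x of stock_blade_end in the frame of tick_edge between -0.0025 and 0.002 m and x of stock_free_end in the frame of tick_edge between -0.0025 and 0.002 m and y of stock_blade_end in the frame of tick_edge between -0.005 and 0.005 m and y of stock_free_end in the frame of tick_edge below -0.08 m and angle between square's own z axis and vertical below 0.03 rad and height (world z) of square below 0.003 m and linear speed of square below 0.01 m/s and distance of plate from where it was at the start of the episode below 0.015 m); the robot touches nothing.
It fails at once if the plate is shoved more than 15 mm from its place (distance of plate from where it was at the start of the episode above 0.015 m).
It fails at once if another thing on the bench is knocked more than 30 mm from its place (distance of any of vblock, timber, spanner, hammer, brush, shaft, scriber from where it was at the start of the episode above 0.03 m).
It also fails if it takes over 42 s, if anything falls off the work surface, if the arm or the gripper's body presses on something with over 40 N, if the wrist force passes 120 N, or if a joint passes its speed limit or range.

## Working session

There is one attempt and no reset: what is moved stays moved. The work goes in short steps, Python scripts to look and compute and a tool call to move; the robot and the scene stay as the last step left them, time stands still between calls to the robot, and variables do not carry over. Pictures are saved under pics/ and viewed, and the job is handed in when it is done.

Besides the shell and the picture viewer there is one more tool, called after "Call:" by a JSON object that holds its "op" and its "data", one argument or row to a line. move_arm: Moves the arm, as the interface text tells. Its arguments: {"type":"object","properties":{"rows":{"type":"array"}},"required":["rows"]}

```bash
mkdir -p pics
cat > h.py <<'E'
import numpy as np, cv2
from cell import env
from scipy.spatial.transform import Rotation as R
def cam(name):
    c=env.calibration(name); p,d=env.read_camera(name); return p,d,c
def K(c,h=384):
    f=h/2/np.tan(np.radians(c["vertical_fov"])/2); return np.array([[f,0,c["cx"]],[0,f,c["cy"]],[0,0,1.]])
def rot(c):
    r=np.array(c["rotation"],float)
    return r if r.shape==(3,3) else R.from_euler('xyz',r).as_matrix()
def ray(c,u,v):
    n=cv2.undistortPoints(np.array([[[u,v]]],float),K(c),np.array(c["dist"],float))[0,0]
    return rot(c)@np.array([n[0],-n[1],-1.])
def onz(c,u,v,z):
    d=ray(c,u,v); e=np.array(c["eye"],float); return e+d*(z-e[2])/d[2]
def dep(c,u,v,d): return np.array(c["eye"],float)+ray(c,u,v)*d
def proj(c,P):
    q=rot(c).T@(np.atleast_2d(P)-np.array(c["eye"],float)).T
    q=np.array([q[0],-q[1],-q[2]]).T.copy()
    return cv2.projectPoints(q,np.zeros(3),np.zeros(3),K(c),np.array(c["dist"],float))[0][:,0]
E
python3 - <<'E'
from h import *
import pickle
for n in("scene","top"):
    p,d,c=cam(n); cv2.imwrite(f"pics/{n}0.png",cv2.resize(p,(800,600),interpolation=cv2.INTER_CUBIC)); pickle.dump((p,d,c),open(n+"0.pkl","wb")); print(n,c)
print(env.state())
E
```

```text
scene {'vertical_fov': 52.62705116863952, 'cx': 249.56532233089007, 'cy': 190.06242381379232, 'dist': array([-0.07078493,  0.        ,  0.        ,  0.        ,  0.        ]), 'eye': array([1486.32950209, -235.59858424,  728.22111576]), 'rotation': array([ 0.95832945, -0.02073012,  1.37801267])}
top {'vertical_fov': 54.54988356680368, 'cx': 261.12907925476674, 'cy': 191.5034069624099, 'dist': array([0.0006704, 0.       , 0.       , 0.       , 0.       ]), 'eye': array([ 457.05435317,  -33.65476378, 1187.35422102]), 'rotation': array([ 0.06366693, -0.02904923, -1.56324011])}
{'t': 0.1, 'joints': array([-1.29958334e+00,  4.91510040e-01,  1.55936527e+00,  1.04369952e-06,
        1.09168888e+00, -1.05607023e-01]), 'qvel': array([-9.59080476e-05, -9.17335584e-04, -1.43374438e-03,  6.73323602e-04,
       -1.07856249e-03,  4.53455274e-04]), 'tau': array([ 4.06428793e-03, -6.13623977e+01, -2.58605272e+01,  6.94578071e-02,
        4.70231683e-02, -3.34045819e-05]), 'eef_pos': array([ 229.94673534, -580.966825  ,  233.12148848]), 'tcp_rot': array([-1.57069300e+00,  9.66027822e-04, -1.19397675e+00]), 'ft_force': array([-0.2711065 , -0.21922881, -0.02545521]), 'moment': array([0.01942065, 0.06551147, 0.02438256]), 'opening': 1.0001630104151213}
```

View pics/top0.png

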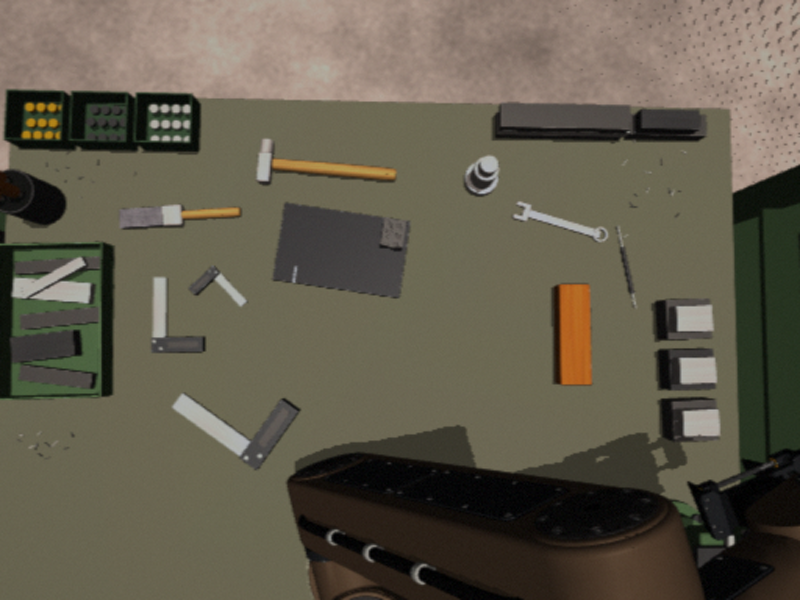

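View pics/scene0.png

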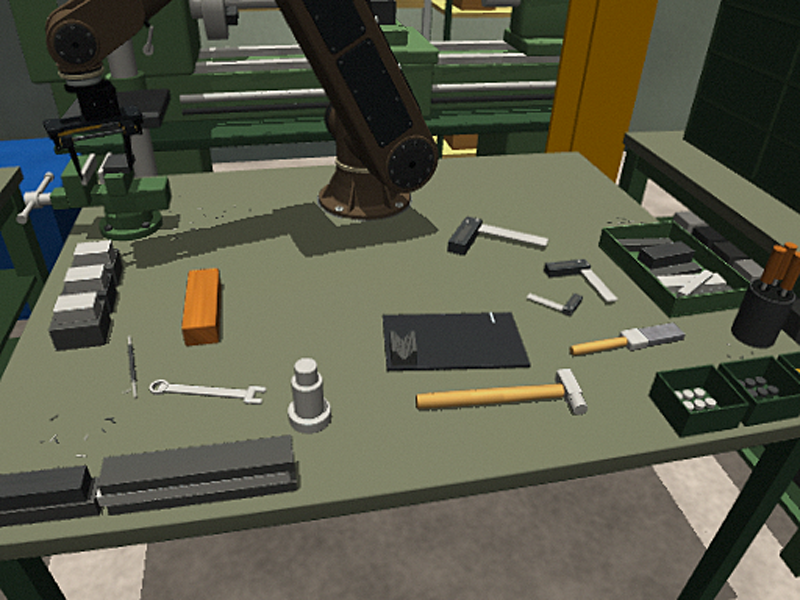

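The top view shows three squares: a big one at (240,430), a medium one at (170,320) and a small one at (220,285). The plate is at about (342,250), with the tick at (295,273). Next I'll measure their sizes.

Run:
```python
from h import *
import pickle
p,d,c=pickle.load(open("top0.pkl","rb"))
s=512/800
def show(n,L,z):
    P=[onz(c,u*s,v*s,z) for u,v in L]
    print(n,[q[:2].round(0) for q in P],"len",[round(float(np.linalg.norm(P[i]-P[i+1]))) for i in range(len(P)-1)])
show("mid: stockfree, corner, bladetip",[(204,345),(153,345),(160,278)],20)
show("big",[(292,402),(247,463),(178,400)],20)
show("small",[(194,289),(214,269),(243,303)],20)
show("plate",[(275,282),(400,297),(409,218),(285,204),(275,282)],8)
a=cv2.resize(p[150:310,80:280],(800,640),interpolation=cv2.INTER_CUBIC)
cv2.imwrite("pics/crop1.png",a[:600])
```

```text
mid: stockfree, corner, bladetip [array([437., 337.]), array([436., 436.]), array([569., 427.])] len [100, 133]
big [array([326., 161.]), array([207., 246.]), array([329., 384.])] len [146, 184]
small [array([548., 360.]), array([589., 321.]), array([521., 262.])] len [56, 90]
plate [array([565., 202.]), array([537., -51.]), array([699., -68.]), array([725., 185.]), array([565., 202.])] len [255, 163, 255, 161]
```

View pics/crop1.png

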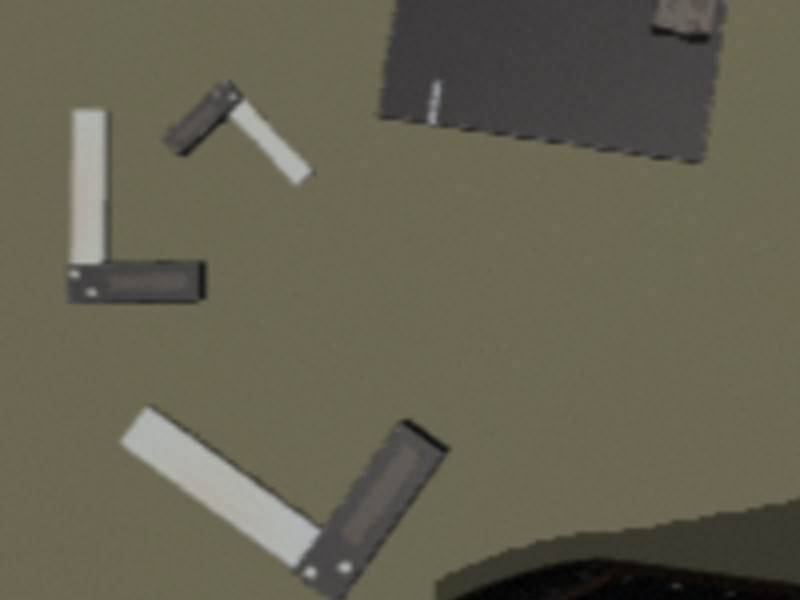

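The medium square, at about (451,386), measures 100 x ~150 mm overall and has the right handedness, so it is the one meant. I'll write a planning helper that turns waypoints into tool-axis rows, then go look at it with the wrist camera.

```bash
cat > plan.py <<'E'
from h import *
import json,sys
def plan(wps,step=40.,tstep=0.11,grip=None,start=None):
    """wps: list of (x,y,z,yaw); prints rows"""
    st=env.state()
    if start is None:
        p=np.array(st["eef_pos"]); Rm=R.from_euler('xyz',st["tcp_rot"]).as_matrix()
    else:
        p=np.array(start[:3],float); Rm=R.from_euler('xyz',[-np.pi/2,0,start[3]]).as_matrix()
    rows=[]
    for w in wps:
        T=np.array(w[:3],float); Tr=R.from_euler('xyz',[-np.pi/2,0,w[3]]).as_matrix()
        rv=R.from_matrix(Rm.T@Tr).as_rotvec()
        n=max(1,int(np.ceil(max(np.linalg.norm(T-p)/step,np.abs(rv).max()/tstep))))
        for i in range(n):
            k=n-i
            sh=Rm.T@(T-p)/k/10; sh=sh.round(2)
            rv=R.from_matrix(Rm.T@Tr).as_rotvec()/k; rv=rv.round(3)
            r={k2:float(v) for k2,v in zip(("tx","ty","tz","rx","ry","rz"),list(sh)+list(rv)) if v!=0}
            if grip is not None: r["grip"]=grip
            rows.append(r)
            p=p+Rm@(sh*10); Rm=Rm@R.from_rotvec(rv).as_matrix()
    for i in range(0,len(rows),10): print(json.dumps(rows[i:i+10]))
    print(len(rows),p.round(1))
E
python3 - <<'E'
from plan import *
plan([(300,-500,290,-1.0),(500,-350,290,-0.6),(620,0,290,0),(440,386,230,0)],grip=100)
E
```

```text
[{"tx": -1.24, "ty": -1.42, "tz": 2.37, "ry": -0.048, "grip": 100}, {"tx": -1.12, "ty": -1.42, "tz": 2.43, "ry": -0.049, "grip": 100}, {"tx": -1.0, "ty": -1.42, "tz": 2.48, "ry": -0.048, "grip": 100}, {"tx": -0.89, "ty": -1.42, "tz": 2.53, "ry": -0.049, "rz": -0.001, "grip": 100}, {"tx": -0.26, "tz": 3.56, "ry": -0.057, "grip": 100}, {"tx": -0.06, "tz": 3.57, "ry": -0.057, "grip": 100}, {"tx": 0.15, "tz": 3.57, "ry": -0.057, "grip": 100}, {"tx": 0.35, "tz": 3.56, "ry": -0.057, "grip": 100}, {"tx": 0.55, "tz": 3.53, "ry": -0.057, "grip": 100}, {"tx": 0.76, "tz": 3.49, "ry": -0.057, "grip": 100}]
[{"tx": 0.95, "tz": 3.44, "ry": -0.058, "grip": 100}, {"tx": -0.99, "tz": 3.57, "ry": -0.06, "grip": 100}, {"tx": -0.77, "tz": 3.62, "ry": -0.06, "grip": 100}, {"tx": -0.55, "tz": 3.66, "ry": -0.06, "grip": 100}, {"tx": -0.33, "tz": 3.68, "ry": -0.06, "grip": 100}, {"tx": -0.11, "tz": 3.7, "ry": -0.06, "grip": 100}, {"tx": 0.11, "tz": 3.7, "ry": -0.06, "grip": 100}, {"tx": 0.33, "tz": 3.68, "ry": -0.06, "grip": 100}, {"tx": 0.56, "tz": 3.66, "ry": -0.06, "grip": 100}, {"tx": 0.77, "ty": 0.01, "tz": 3.62, "ry": -0.06, "grip": 100}]
[{"tx": 0.99, "tz": 3.56, "ry": -0.06, "grip": 100}, {"tx": -1.64, "ty": 0.55, "tz": 3.51, "grip": 100}, {"tx": -1.64, "ty": 0.54, "tz": 3.51, "grip": 100}, {"tx": -1.64, "ty": 0.55, "tz": 3.51, "grip": 100}, {"tx": -1.64, "ty": 0.54, "tz": 3.51, "grip": 100}, {"tx": -1.63, "ty": 0.55, "tz": 3.51, "grip": 100}, {"tx": -1.64, "ty": 0.54, "tz": 3.51, "grip": 100}, {"tx": -1.63, "ty": 0.55, "tz": 3.51, "grip": 100}, {"tx": -1.64, "ty": 0.54, "tz": 3.51, "grip": 100}, {"tx": -1.63, "ty": 0.55, "tz": 3.51, "grip": 100}]
[{"tx": -1.64, "ty": 0.54, "tz": 3.51, "grip": 100}, {"tx": -1.63, "ty": 0.55, "tz": 3.5, "grip": 100}]
32 [440. 386. 230.]
```

Call:
{"op": "move_arm", "data": {
  "rows": [
    {"tx": -1.2,"ty": -1.4,"tz": 2.4,"ry": -0.05,"grip": 100},
    {"tx": -1.1,"ty": -1.4,"tz": 2.4,"ry": -0.05,"grip": 100},
    {"tx": -1.0,"ty": -1.4,"tz": 2.5,"ry": -0.05,"grip": 100},
    {"tx": -0.9,"ty": -1.4,"tz": 2.5,"ry": -0.05,"grip": 100},
    {"tx": -0.3,"tz": 3.6,"ry": -0.057},
    {"tx": -0.1,"tz": 3.6,"ry": -0.057},
    {"tx": 0.2,"tz": 3.6,"ry": -0.057},
    {"tx": 0.4,"tz": 3.6,"ry": -0.057},
    {"tx": 0.5,"tz": 3.5,"ry": -0.057},
    {"tx": 0.8,"tz": 3.5,"ry": -0.057}
  ]
}}

```text
validation failed for argument at $.ro...
```

Call:
{"op": "move_arm", "data": {
  "rows": [
    {"tx": 0.9,"tz": 3.4,"ry": -0.058},
    {"tx": -1.0,"tz": 3.6,"ry": -0.06},
    {"tx": -0.8,"tz": 3.6,"ry": -0.06},
    {"tx": -0.5,"tz": 3.7,"ry": -0.06},
    {"tx": -0.3,"tz": 3.7,"ry": -0.06},
    {"tx": -0.1,"tz": 3.7,"ry": -0.06},
    {"tx": 0.1,"tz": 3.7,"ry": -0.06},
    {"tx": 0.3,"tz": 3.7,"ry": -0.06},
    {"tx": 0.6,"tz": 3.7,"ry": -0.06},
    {"tx": 0.8,"tz": 3.6,"ry": -0.06}
  ]
}}

```text
validation failed for argument at $.ro...
```

Run:
```python
from plan import *
plan([(440,375,230,0)],grip=100)
print(env.state()["eef_pos"],env.state()["tcp_rot"],env.state()["t"])
```

```text
[{"tx": -3.25, "ty": 0.02, "tz": 2.19, "ry": -0.048, "grip": 100}, {"tx": -3.14, "ty": 0.02, "tz": 2.34, "ry": -0.048, "grip": 100}, {"tx": -3.02, "ty": 0.02, "tz": 2.49, "ry": -0.048, "grip": 100}, {"tx": -2.9, "ty": 0.02, "tz": 2.63, "ry": -0.048, "grip": 100}, {"tx": -2.77, "ty": 0.02, "tz": 2.77, "ry": -0.048, "grip": 100}, {"tx": -2.63, "ty": 0.01, "tz": 2.9, "ry": -0.048, "grip": 100}, {"tx": -2.49, "ty": 0.02, "tz": 3.02, "ry": -0.048, "grip": 100}, {"tx": -2.34, "ty": 0.01, "tz": 3.14, "ry": -0.048, "grip": 100}, {"tx": -2.19, "ty": 0.02, "tz": 3.24, "ry": -0.048, "grip": 100}, {"tx": -2.03, "ty": 0.01, "tz": 3.35, "ry": -0.048, "grip": 100}]
[{"tx": -1.87, "ty": 0.02, "tz": 3.44, "ry": -0.048, "grip": 100}, {"tx": -1.7, "ty": 0.01, "tz": 3.53, "ry": -0.048, "grip": 100}, {"tx": -1.53, "ty": 0.02, "tz": 3.6, "ry": -0.048, "grip": 100}, {"tx": -1.36, "ty": 0.01, "tz": 3.67, "ry": -0.047, "grip": 100}, {"tx": -1.18, "ty": 0.02, "tz": 3.73, "ry": -0.048, "grip": 100}, {"tx": -1.0, "ty": 0.01, "tz": 3.78, "ry": -0.047, "grip": 100}, {"tx": -0.82, "ty": 0.02, "tz": 3.83, "ry": -0.048, "grip": 100}, {"tx": -0.64, "ty": 0.01, "tz": 3.86, "ry": -0.047, "grip": 100}, {"tx": -0.46, "ty": 0.02, "tz": 3.89, "ry": -0.048, "grip": 100}, {"tx": -0.27, "ty": 0.01, "tz": 3.91, "ry": -0.047, "grip": 100}]
[{"tx": -0.09, "ty": 0.02, "tz": 3.91, "ry": -0.048, "grip": 100}, {"tx": 0.1, "ty": 0.01, "tz": 3.91, "ry": -0.047, "grip": 100}, {"tx": 0.29, "ty": 0.02, "tz": 3.91, "ry": -0.048, "grip": 100}, {"tx": 0.48, "ty": 0.01, "tz": 3.89, "ry": -0.047, "grip": 100}, {"tx": 0.65, "ty": 0.02, "tz": 3.86, "rx": -0.001, "ry": -0.048, "grip": 100}]
25 [440. 375. 230.]
[ 229.94673534 -580.966825    233.12148848] [-1.57069300e+00  9.66027822e-04 -1.19397675e+00] 0.1
```

Both calls were refused, probably because every field has to be present in each row. I'll try again with full rows.

Call:
{"op": "move_arm", "data": {
  "rows": [
    {"tx": -1.2,"ty": -1.4,"tz": 2.4,"rx": 0,"ry": -0.05,"rz": 0,"grip": 100},
    {"tx": -1.1,"ty": -1.4,"tz": 2.4,"rx": 0,"ry": -0.05,"rz": 0,"grip": 100},
    {"tx": -1.0,"ty": -1.4,"tz": 2.5,"rx": 0,"ry": -0.05,"rz": 0,"grip": 100},
    {"tx": -0.9,"ty": -1.4,"tz": 2.5,"rx": 0,"ry": -0.05,"rz": 0,"grip": 100},
    {"tx": -0.3,"ty": 0,"tz": 3.6,"rx": 0,"ry": -0.057,"rz": 0,"grip": 100},
    {"tx": -0.1,"ty": 0,"tz": 3.6,"rx": 0,"ry": -0.057,"rz": 0,"grip": 100},
    {"tx": 0.2,"ty": 0,"tz": 3.6,"rx": 0,"ry": -0.057,"rz": 0,"grip": 100},
    {"tx": 0.4,"ty": 0,"tz": 3.6,"rx": 0,"ry": -0.057,"rz": 0,"grip": 100},
    {"tx": 0.5,"ty": 0,"tz": 3.5,"rx": 0,"ry": -0.057,"rz": 0,"grip": 100},
    {"tx": 0.8,"ty": 0,"tz": 3.5,"rx": 0,"ry": -0.057,"rz": 0,"grip": 100}
  ]
}}

```text
t: 0.93
eef_pos: [472.8, -368.8, 289.5]
tcp_rot: [-1.571, 0.0, -0.649]
ft_force: [0.3, -0.5, 0.5]
opening: 1.0
```

Call:
{"op": "move_arm", "data": {
  "rows": [
    {"tx": 0.9,"ty": 0,"tz": 3.4,"rx": 0,"ry": -0.058,"rz": 0,"grip": 100},
    {"tx": -1.0,"ty": 0,"tz": 3.6,"rx": 0,"ry": -0.06,"rz": 0,"grip": 100},
    {"tx": -0.8,"ty": 0,"tz": 3.6,"rx": 0,"ry": -0.06,"rz": 0,"grip": 100},
    {"tx": -0.5,"ty": 0,"tz": 3.7,"rx": 0,"ry": -0.06,"rz": 0,"grip": 100},
    {"tx": -0.3,"ty": 0,"tz": 3.7,"rx": 0,"ry": -0.06,"rz": 0,"grip": 100},
    {"tx": -0.1,"ty": 0,"tz": 3.7,"rx": 0,"ry": -0.06,"rz": 0,"grip": 100},
    {"tx": 0.1,"ty": 0,"tz": 3.7,"rx": 0,"ry": -0.06,"rz": 0,"grip": 100},
    {"tx": 0.3,"ty": 0,"tz": 3.7,"rx": 0,"ry": -0.06,"rz": 0,"grip": 100},
    {"tx": 0.6,"ty": 0,"tz": 3.7,"rx": 0,"ry": -0.06,"rz": 0,"grip": 100},
    {"tx": 0.8,"ty": 0,"tz": 3.6,"rx": 0,"ry": -0.06,"rz": 0,"grip": 100}
  ]
}}

```text
t: 1.77
eef_pos: [607.0, -30.2, 289.4]
tcp_rot: [-1.571, 0.0, -0.051]
ft_force: [0.3, -0.2, -1.4]
opening: 1.001
```

Run:
```python
from plan import *
import pickle
for i in range(1):
    p,d,c=cam("wrist"); cv2.imwrite("pics/w1.png",cv2.resize(p,(800,600),interpolation=cv2.INTER_CUBIC)); print(c)
    pickle.dump((p,d,c),open("w1.pkl","wb"))
plan([(440,375,230,0)],grip=100)
```

```text
{'vertical_fov': 61.778363246629134, 'cx': 251.04253574722657, 'cy': 193.49418656505742, 'dist': array([-0.05939209,  0.        ,  0.        ,  0.        ,  0.        ]), 'eye': array([611.05948348,  52.70983211, 440.58245253]), 'rotation': array([-0.29762824,  0.00060727, -0.05065193])}
[{"tx": -1.69, "ty": 0.55, "tz": 3.57, "ry": -0.004, "grip": 100}, {"tx": -1.67, "ty": 0.55, "tz": 3.57, "ry": -0.004, "grip": 100}, {"tx": -1.66, "ty": 0.54, "tz": 3.58, "ry": -0.004, "grip": 100}, {"tx": -1.65, "ty": 0.55, "tz": 3.59, "ry": -0.004, "grip": 100}, {"tx": -1.63, "ty": 0.54, "tz": 3.59, "ry": -0.004, "grip": 100}, {"tx": -1.62, "ty": 0.55, "tz": 3.6, "ry": -0.004, "grip": 100}, {"tx": -1.6, "ty": 0.54, "tz": 3.6, "ry": -0.004, "grip": 100}, {"tx": -1.59, "ty": 0.55, "tz": 3.61, "ry": -0.004, "grip": 100}, {"tx": -1.57, "ty": 0.54, "tz": 3.62, "rx": -0.001, "ry": -0.004, "grip": 100}, {"tx": -1.56, "ty": 0.54, "tz": 3.62, "ry": -0.004, "grip": 100}]
[{"tx": -1.54, "ty": 0.54, "tz": 3.63, "rx": -0.001, "ry": -0.004, "grip": 100}]
11 [440. 375. 230.]
```

View pics/w1.png

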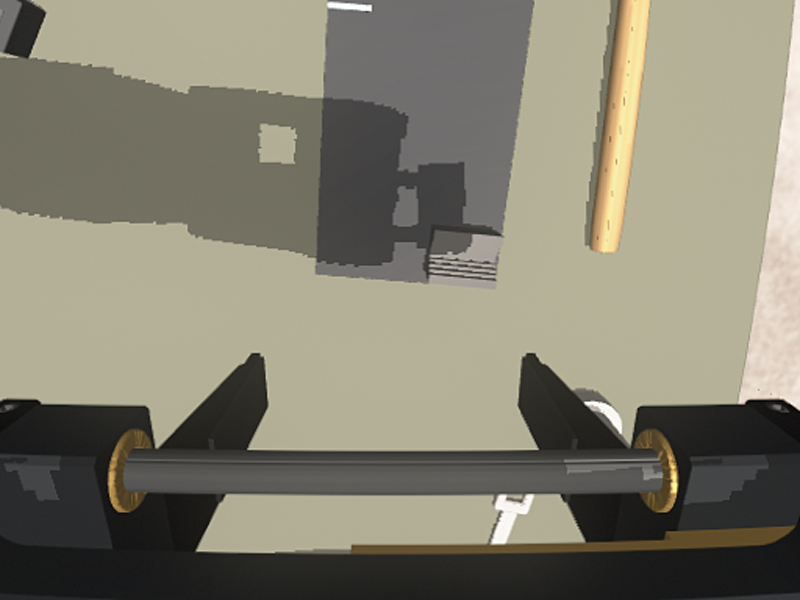

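The wrist camera looks ahead along +y, with the picture's right being +x. The tick is at (350,8) and the plate's near edge runs from (328,0) to (317,273). I'll move on to see both the square and the ticked edge.

Call:
{"op": "move_arm", "data": {
  "rows": [
    {"tx": -1.9,"ty": 0,"tz": 3.5,"rx": 0,"ry": -0.01,"rz": 0,"grip": 100},
    {"tx": -1.9,"ty": 0,"tz": 3.5,"rx": 0,"ry": -0.01,"rz": 0,"grip": 100},
    {"tx": -1.9,"ty": 0,"tz": 3.5,"rx": 0,"ry": -0.01,"rz": 0,"grip": 100},
    {"tx": -1.9,"ty": 0,"tz": 3.5,"rx": 0,"ry": -0.01,"rz": 0,"grip": 100},
    {"tx": -1.9,"ty": 0,"tz": 3.5,"rx": 0,"ry": -0.01,"rz": 0,"grip": 100},
    {"tx": 0,"ty": 0,"tz": 0,"rx": 0,"ry": 0,"rz": 0,"grip": 100},
    {"tx": 0,"ty": 0,"tz": 0,"rx": 0,"ry": 0,"rz": 0,"grip": 100}
  ]
}}

```text
t: 2.4
eef_pos: [517.0, 147.5, 289.7]
tcp_rot: [-1.571, 0.0, -0.001]
ft_force: [-0.9, 0.0, 0.1]
opening: 0.998
```

Run:
```python
from plan import *
import pickle
p,d,c=cam("wrist"); cv2.imwrite("pics/w2.png",cv2.resize(p,(800,600),interpolation=cv2.INTER_CUBIC)); print(c["eye"],env.state()["eef_pos"])
pickle.dump((p,d,c),open("w2.pkl","wb"))
```

```text
[516.8258847  230.51872214 440.86064908] [517.67314318 146.39905345 289.61862483]
```

View pics/w2.png

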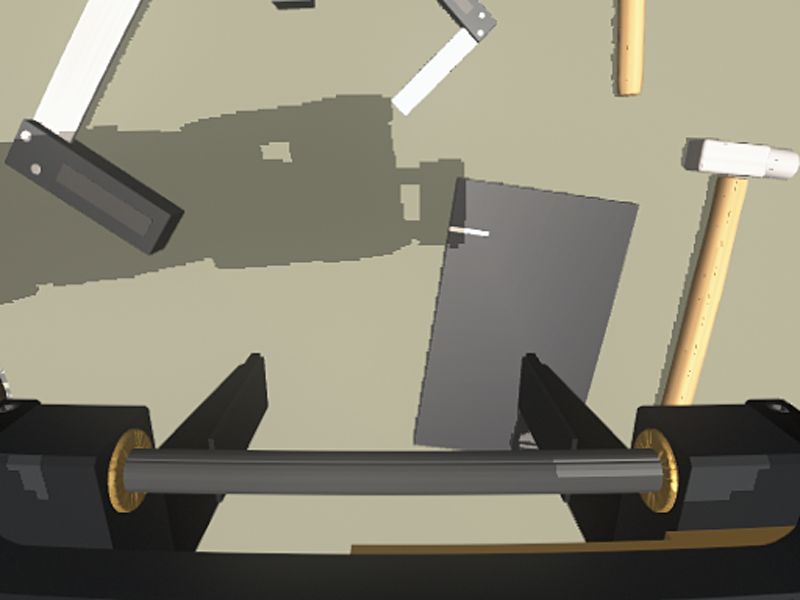

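The plate is clear here: near edge from (458,178) to (414,444), tick from (450,230) to (488,234). The square is at the top border, around (293,3). Now an enlarged crop of the edge.

Run:
```python
from h import *
import pickle
p,d,c=pickle.load(open("w2.pkl","rb"))
a=p[105:180,260:360]; cv2.imwrite("pics/w2a.png",cv2.resize(a,(800,600),interpolation=cv2.INTER_NEAREST))
g=cv2.cvtColor(p,cv2.COLOR_BGR2GRAY).astype(float)
b=p[200:290,240:360]; cv2.imwrite("pics/w2b.png",cv2.resize(b,(800,600),interpolation=cv2.INTER_NEAREST))
```

```text
(no output)
```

View pics/w2a.png

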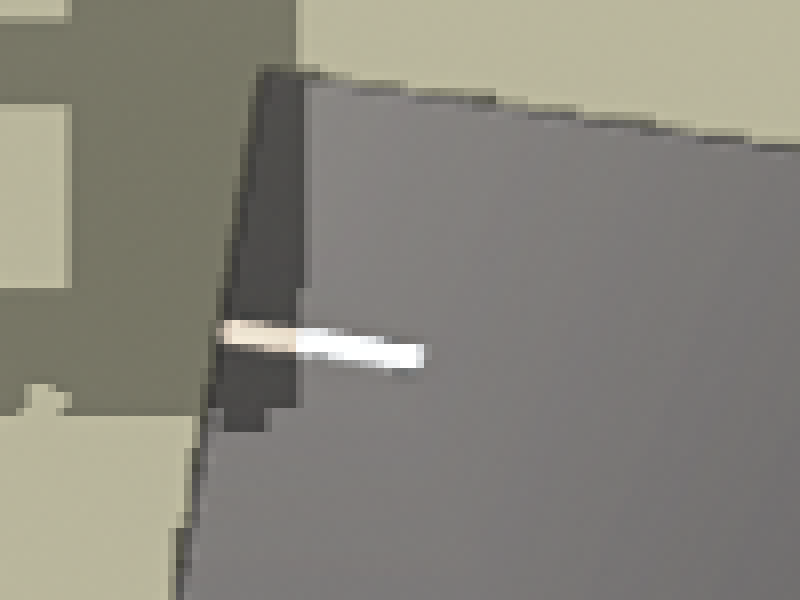

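View pics/w2b.png

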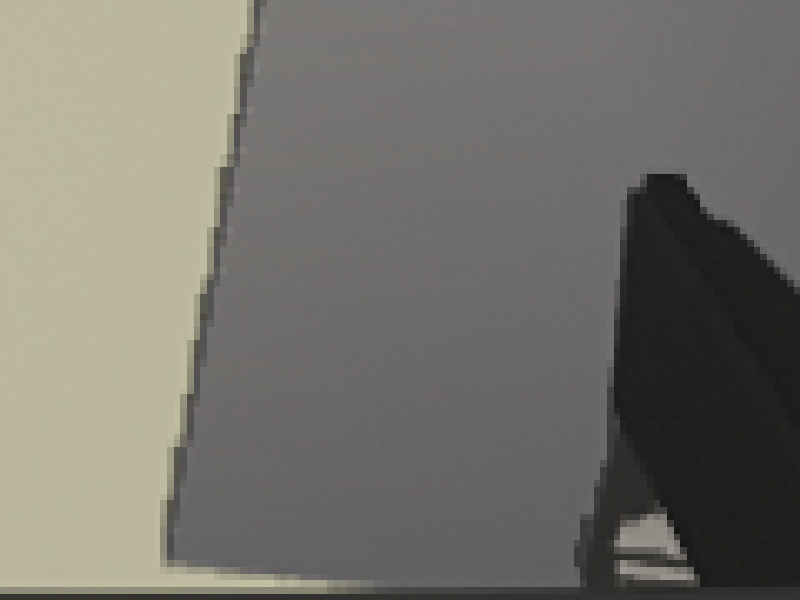

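Run:
```python
from h import *
import pickle
p,d,c=pickle.load(open("w2.pkl","rb"))
tl=onz(c,262/8+260-.5,68/8+105-.5,8); bl=onz(c,168/6.667+240-.5,565/6.667+200-.5,8); tk=onz(c,218/8+260-.5,331/8+105-.5,8)
tk2=onz(c,424/8+260-.5,356/8+105-.5,8)
e=tl-bl; L=np.linalg.norm(e); e/=L
print(tl,bl,L,"yaw",np.arctan2(-e[0],e[1]),"tick",tk,"dist of tick from line",np.cross(e[:2],(tk-bl)[:2]),"ticklen",np.linalg.norm(tk2-tk),"plate y",(tk-bl)@e-L/2)
print(np.arctan2(*(tk2-tk)[1::-1]))
T=pickle.load(open("top0.pkl","rb"));cc=T[2]
for u,v in ((188.25-.5,180.3),): print("top tick",onz(cc,u,v,8))
# depth check
print("depth pt",dep(c,300,200,d[200,300]))
```

```text
[570.9467046  208.46123668   8.        ] [537.81827142 -49.74220671   8.        ] 260.3200170272398 yaw -0.12760644354139883 tick [564.98323596 165.02238039   8.        ] dist of tick from line 0.3869348601317135 ticklen 35.39874460269351 plate y 86.31542532083645
-0.11822931375015823
top tick [565.84868101 165.06840621   8.        ]
depth pt [586.23439045  88.06880815   8.21430699]<stdin>:7: DeprecationWarning: Arrays of 2-dimensional vectors are deprecated. Use arrays of 3-dimensional vectors instead. (deprecated in NumPy 2.0)
```

Call:
{"op": "move_arm", "data": {
  "rows": [
    {"tx": -1.1,"ty": 0.2,"tz": 3.8,"rx": 0,"ry": 0,"rz": 0,"grip": 100},
    {"tx": -1.1,"ty": 0.2,"tz": 3.8,"rx": 0,"ry": 0,"rz": 0,"grip": 100},
    {"tx": -1.1,"ty": 0.2,"tz": 3.8,"rx": 0,"ry": 0,"rz": 0,"grip": 100},
    {"tx": -1.1,"ty": 0.2,"tz": 3.8,"rx": 0,"ry": 0,"rz": 0,"grip": 100},
    {"tx": 0,"ty": 0,"tz": 0,"rx": 0,"ry": 0,"rz": 0,"grip": 100},
    {"tx": 0,"ty": 0,"tz": 0,"rx": 0,"ry": 0,"rz": 0,"grip": 100}
  ]
}}

```text
t: 2.95
eef_pos: [474.7, 298.6, 281.0]
tcp_rot: [-1.571, 0.001, -0.003]
ft_force: [0.7, -0.4, -0.0]
opening: 1.0
```

Run:
```python
from plan import *
import pickle
p,d,c=cam("wrist"); cv2.imwrite("pics/w3.png",cv2.resize(p,(800,600),interpolation=cv2.INTER_CUBIC)); print(c["eye"],env.state()["eef_pos"])
pickle.dump((p,d,c),open("w3.pkl","wb"))
```

```text
[474.73848485 381.73282169 432.11390704] [475.0149186  297.60314129 281.15193804]
```

View pics/w3.png

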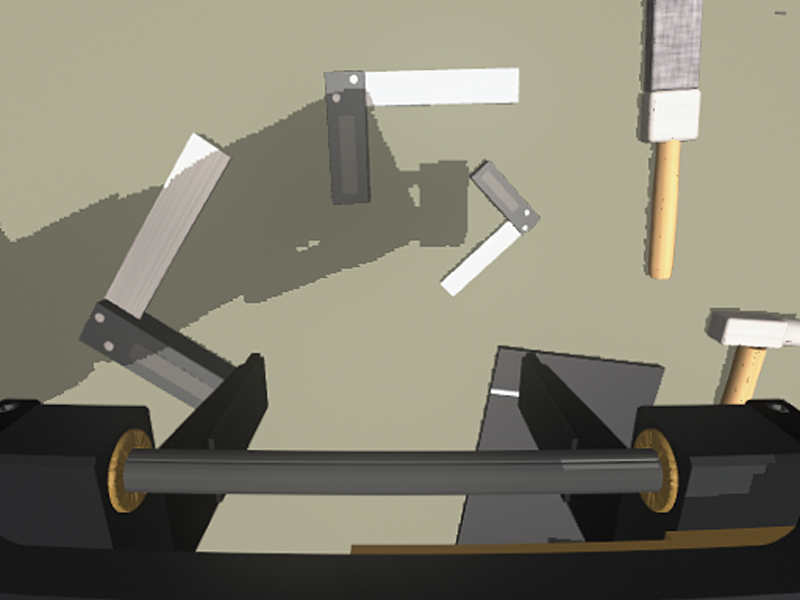

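The plate edge measures 260.3 mm, so it checks out, and the two views agree on the tick at (565,165). The square's stock here spans (325,70) to (370,205), and its blade reaches (519,68). A crop of the square next.

Run:
```python
from h import *
import pickle
p,d,c=pickle.load(open("w3.pkl","rb"))
a=p[35:140,200:340]; cv2.imwrite("pics/w3a.png",cv2.resize(a,(800,600),interpolation=cv2.INTER_NEAREST))
```

```text
(no output)
```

View pics/w3a.png

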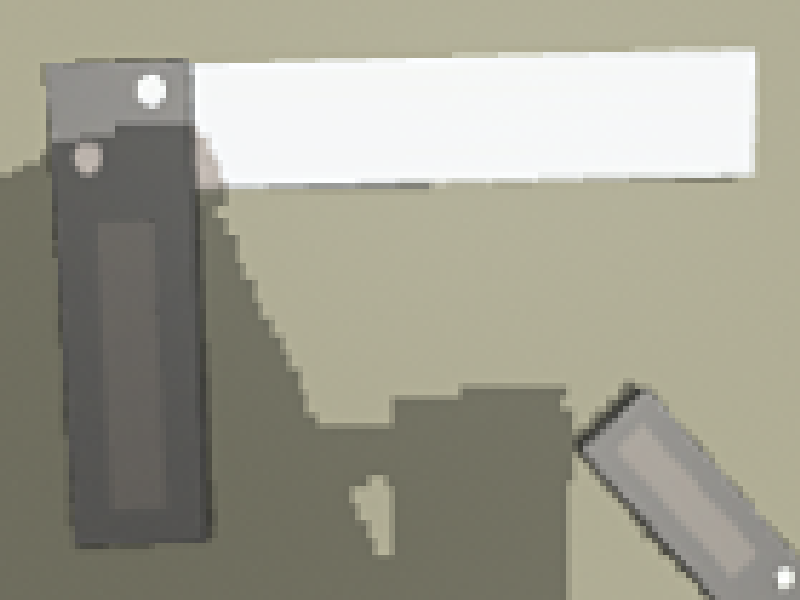

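Run:
```python
from h import *
import pickle
p,d,c=pickle.load(open("w3.pkl","rb"))
f=lambda u,v,z:onz(c,u/5.714+199.5,v/5.714+34.5,z)
A,B,C,D=[f(u,v,22) for u,v in((43,64),(189,60),(207,540),(75,545))]
print(A,B,C,D); n=np.linalg.norm
print("w",n(A-B),n(C-D),"l",n(B-C),n(A-D))
e=(A-D)/n(A-D)+(B-C)/n(B-C); print("yaw stock",np.arctan2(-e[0],e[1]), "centre",(A+B+C+D)/4)
t1,t2=f(193,64,12.5),f(755,48,12.5); b=t2-t1; print("blade",n(b),np.arctan2(b[1],b[0]),t2)
u,v=int(220),int(70); print(dep(c,u,v,d[v,u]))
```

```text
[422.32696715 439.1320424   22.        ] [452.65903602 439.68235663  22.        ] [454.97709528 340.86777152  22.        ] [425.7464287 339.8933034  22.       ]
w 30.337060631091905 29.24690507818918 l 98.84177066898759 99.29763358641215
yaw stock 0.028948834601598954 centre [438.92738179 389.89386849  22.        ]
blade 119.4024058573869 0.029715879795297478 [572.33362537 443.77085201  12.5       ]
[436.94453004 411.60534957  21.04396203]
```

The square is at (439,390), yaw 0.03, with stock 30 x 99 mm and blade 119 mm, so the sizes agree. I'll grip high, with the fingertips about 11 mm up, so the inner finger can later overhang the plate.

Call:
{"op": "move_arm", "data": {
  "rows": [
    {"tx": -0.6,"ty": 3.6,"tz": 1.53,"rx": 0,"ry": -0.006,"rz": 0,"grip": 100},
    {"tx": -0.6,"ty": 3.6,"tz": 1.53,"rx": 0,"ry": -0.006,"rz": 0,"grip": 100},
    {"tx": -0.6,"ty": 3.6,"tz": 1.53,"rx": 0,"ry": -0.006,"rz": 0,"grip": 100},
    {"tx": -0.6,"ty": 3.6,"tz": 1.53,"rx": 0,"ry": -0.006,"rz": 0,"grip": 100},
    {"tx": -0.6,"ty": 3.6,"tz": 1.53,"rx": 0,"ry": -0.006,"rz": 0,"grip": 80},
    {"tx": -0.6,"ty": 3.6,"tz": 1.5,"rx": 0,"ry": -0.003,"rz": 0,"grip": 70},
    {"tx": 0,"ty": 0,"tz": 0,"rx": 0,"ry": 0,"rz": 0,"grip": 70},
    {"tx": 0,"ty": 0,"tz": 0,"rx": 0,"ry": 0,"rz": 0,"grip": 70}
  ]
}}

```text
t: 3.67
eef_pos: [437.9, 387.8, 64.4]
tcp_rot: [-1.573, 0.003, 0.028]
ft_force: [0.2, 1.2, 0.5]
opening: 0.777
```

Run:
```python
from plan import *
import pickle
print(env.state()["eef_pos"],env.state()["tcp_rot"],env.state()["opening"])
p,d,c=cam("wrist"); cv2.imwrite("pics/w4.png",cv2.resize(p,(800,600),interpolation=cv2.INTER_CUBIC))
```

```text
[437.9143406  387.76161573  64.43077719] [-1.57294295  0.00275313  0.02798836] 0.777407816900017
```

View pics/w4.png

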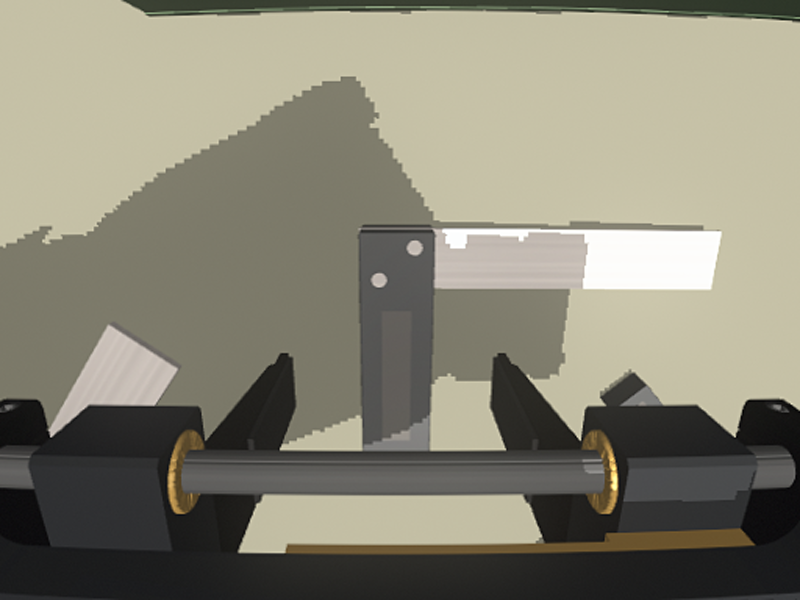

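The jaws straddle the stock (stock midline column ~397, jaw midline ~392). I'll descend and grip.

Call:
{"op": "move_arm", "data": {
  "rows": [
    {"tx": 0.1,"ty": 1.2,"tz": 0.1,"rx": 0,"ry": 0,"rz": 0,"grip": 70},
    {"tx": 0,"ty": 1.2,"tz": 0,"rx": 0,"ry": 0,"rz": 0,"grip": 60},
    {"tx": 0,"ty": 1.0,"tz": 0,"rx": 0,"ry": 0,"rz": 0,"grip": 50},
    {"tx": 0,"ty": 0.0,"tz": 0,"rx": 0,"ry": 0,"rz": 0,"grip": 45},
    {"tx": 0,"ty": 0,"tz": 0,"rx": 0,"ry": 0,"rz": 0,"grip": 40},
    {"tx": 0,"ty": 0,"tz": 0,"rx": 0,"ry": 0,"rz": 0,"grip": 20},
    {"tx": 0,"ty": 0,"tz": 0,"rx": 0,"ry": 0,"rz": 0,"grip": 10},
    {"tx": 0,"ty": 0,"tz": 0,"rx": 0,"ry": 0,"rz": 0,"grip": 10},
    {"tx": 0,"ty": 0,"tz": 0,"rx": 0,"ry": 0,"rz": 0,"grip": 10},
    {"tx": 0,"ty": 0,"tz": 0,"rx": 0,"ry": 0,"rz": 0,"grip": 10}
  ]
}}

```text
t: 4.55
eef_pos: [438.6, 390.4, 32.0]
tcp_rot: [-1.57, -0.001, 0.029]
ft_force: [1.4, -1.2, 2.5]
opening: 0.314
```

Opening 0.314 means 29.8 mm, so the stock is gripped. I'll lift it and plan the carry.

Call:
{"op": "move_arm", "data": {
  "rows": [
    {"tx": 0,"ty": -1.0,"tz": 0,"rx": 0,"ry": 0,"rz": 0,"grip": 10},
    {"tx": 0,"ty": -1.5,"tz": 0,"rx": 0,"ry": 0,"rz": 0,"grip": 10},
    {"tx": 0,"ty": -1.5,"tz": 0,"rx": 0,"ry": 0,"rz": 0,"grip": 10},
    {"tx": 0,"ty": 0,"tz": 0,"rx": 0,"ry": 0,"rz": 0,"grip": 10}
  ]
}}

```text
t: 4.88
eef_pos: [438.8, 390.8, 74.0]
tcp_rot: [-1.569, -0.002, 0.029]
ft_force: [0.1, 0.8, -5.3]
opening: 0.315
```

Run:
```python
from plan import *
print(env.state()["ft_force"],env.state()["moment"],env.state()["eef_pos"])
p,d,c=cam("wrist"); cv2.imwrite("pics/w5.png",cv2.resize(p,(800,600),interpolation=cv2.INTER_CUBIC))
plan([(536,118.8,72,-0.125)],step=36)
```

```text
[ 0.09323035  0.75752918 -5.34360881] [ 0.04745803 -0.1247      0.00279751] [438.83463132 390.75579805  73.95038815]
[{"tx": 0.99, "ty": 0.01, "tz": -3.05, "ry": 0.017}, {"tx": 1.05, "ty": 0.01, "tz": -3.03, "ry": 0.017}, {"tx": 1.1, "tz": -3.01, "ry": 0.017}, {"tx": 1.15, "ty": 0.01, "tz": -3.0, "ry": 0.017}, {"tx": 1.2, "tz": -2.97, "ry": 0.017}, {"tx": 1.25, "ty": 0.01, "tz": -2.96, "ry": 0.017}, {"tx": 1.3, "tz": -2.93, "ry": 0.017}, {"tx": 1.35, "ty": 0.01, "tz": -2.91, "ry": 0.018, "rz": 0.001}, {"tx": 1.4, "tz": -2.89, "rx": -0.001, "ry": 0.017}]
9 [536.  118.8  72. ]
```

View pics/w5.png

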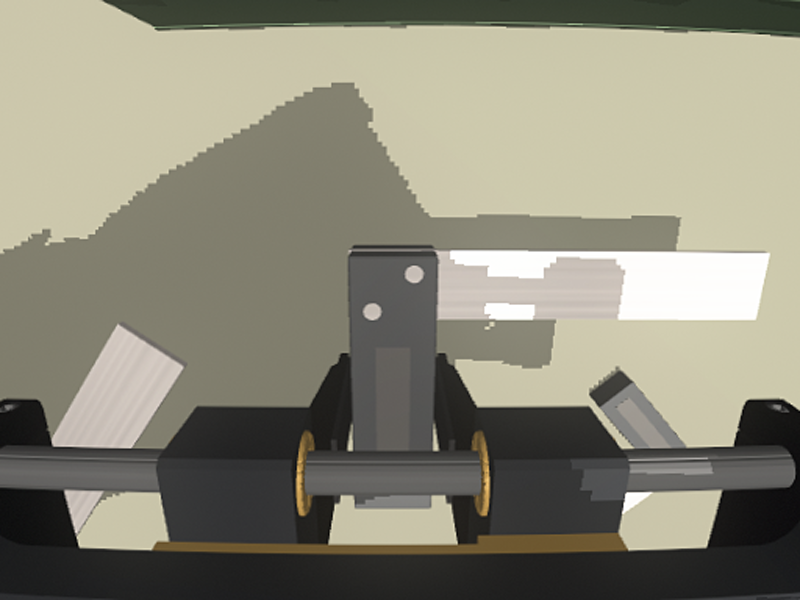

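The wrist force is −5.3 N, so the full 0.55 kg is lifted. The stock sits level between the jaws (columns 350–437) with the blade out to (768,252). Now I'll carry it over.

Call:
{"op": "move_arm", "data": {
  "rows": [
    {"tx": 1.0,"ty": 0,"tz": -3.0,"rx": 0,"ry": 0.017,"rz": 0,"grip": 10},
    {"tx": 1.0,"ty": 0,"tz": -3.0,"rx": 0,"ry": 0.017,"rz": 0,"grip": 10},
    {"tx": 1.1,"ty": 0,"tz": -3.0,"rx": 0,"ry": 0.017,"rz": 0,"grip": 10},
    {"tx": 1.1,"ty": 0,"tz": -3.0,"rx": 0,"ry": 0.017,"rz": 0,"grip": 10},
    {"tx": 1.2,"ty": 0,"tz": -3.0,"rx": 0,"ry": 0.017,"rz": 0,"grip": 10},
    {"tx": 1.2,"ty": 0,"tz": -3.0,"rx": 0,"ry": 0.017,"rz": 0,"grip": 10},
    {"tx": 1.2,"ty": 0,"tz": -3.0,"rx": 0,"ry": 0.017,"rz": 0,"grip": 10},
    {"tx": 1.3,"ty": 0,"tz": -2.8,"rx": 0,"ry": 0.017,"rz": 0,"grip": 10},
    {"tx": 1.3,"ty": 0,"tz": -2.0,"rx": 0,"ry": 0.018,"rz": 0,"grip": 10},
    {"tx": 0,"ty": 0,"tz": 0,"rx": 0,"ry": 0,"rz": 0,"grip": 10}
  ]
}}

```text
t: 5.77
eef_pos: [534.3, 124.7, 70.8]
tcp_rot: [-1.571, 0.0, -0.129]
ft_force: [1.4, -1.0, -5.1]
opening: 0.313
```

Run:
```python
from plan import *
import pickle
print(env.state()["ft_force"],env.state()["tcp_rot"],env.state()["eef_pos"])
p,d,c=cam("wrist"); cv2.imwrite("pics/w6.png",cv2.resize(p,(800,600),interpolation=cv2.INTER_CUBIC))
pickle.dump((p,d,c),open("w6.pkl","wb"))
plan([(536,118.8,60,-0.125)],step=36)
```

```text
[ 1.43173231 -1.00401328 -5.14546691] [-1.57138686e+00  1.16989545e-04 -1.29465238e-01] [534.29044064 124.66336554  70.75547073]
[{"tx": 0.37, "ty": 1.07, "tz": -0.7, "ry": -0.003, "rz": -0.001}]
1 [536.  118.8  60. ]
```

View pics/w6.png

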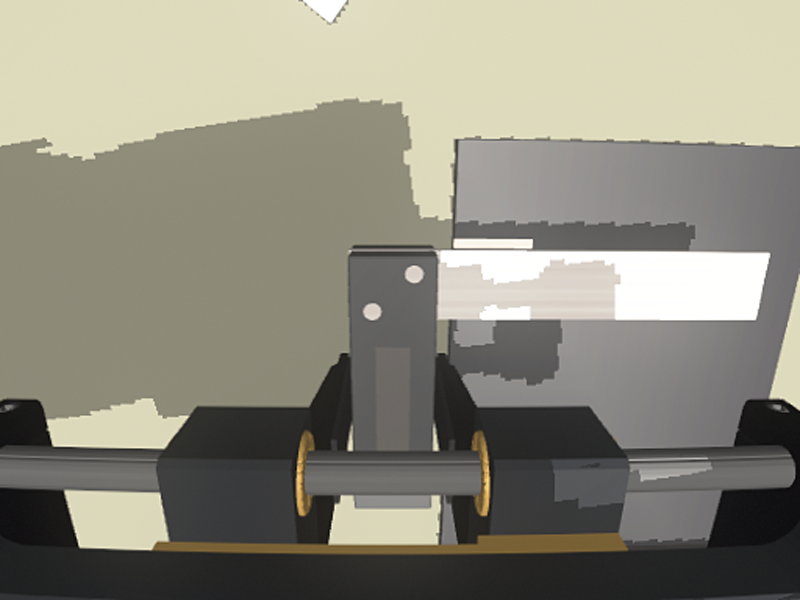

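Run:
```python
from h import *
import pickle
p,d,c=pickle.load(open("w6.pkl","rb"))
a=p[80:215,215:395]; cv2.imwrite("pics/w6a.png",cv2.resize(a,(800,600),interpolation=cv2.INTER_NEAREST))
b=p[140:215,215:315]; cv2.imwrite("pics/w6b.png",cv2.resize(b,(800,600),interpolation=cv2.INTER_NEAREST))
```

```text
(no output)
```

View pics/w6a.png

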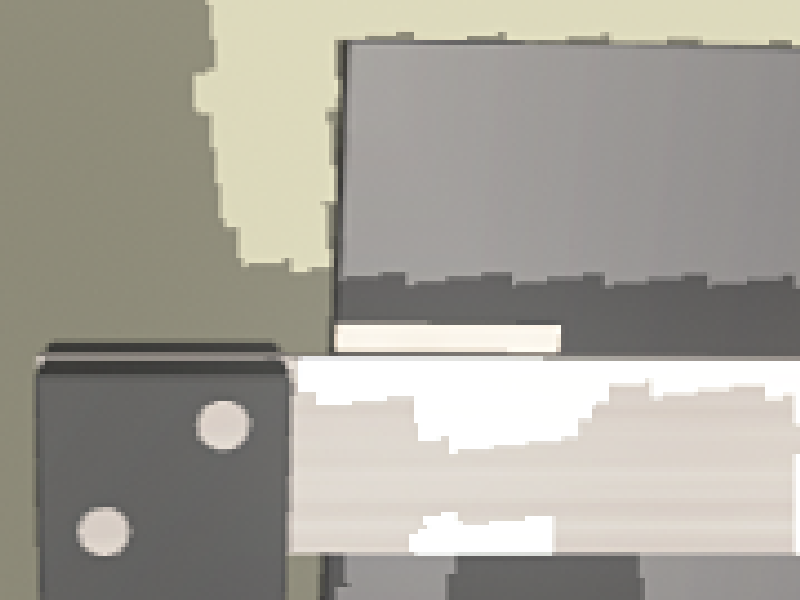

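View pics/w6b.png

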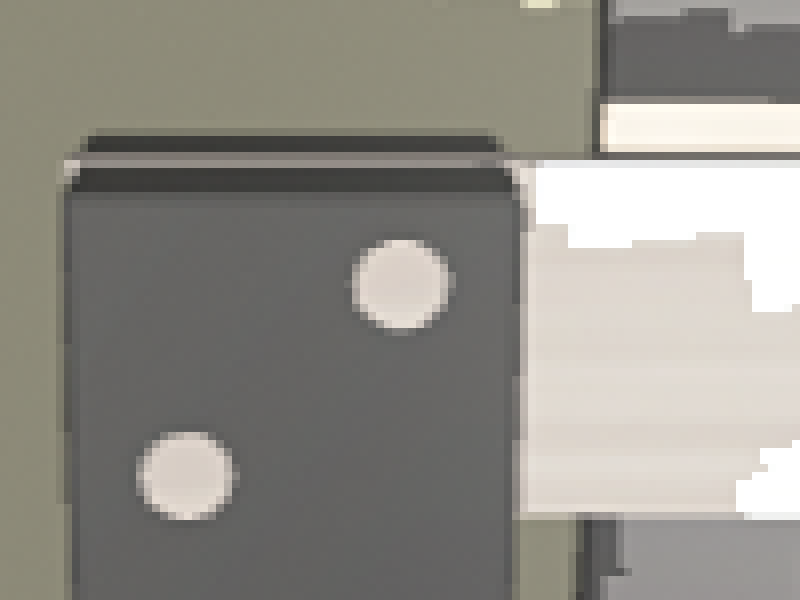

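Run:
```python
from h import *
import pickle
p,d,c=pickle.load(open("w6.pkl","rb"))
st=env.state(); tcp=np.array(st["eef_pos"]); yaw=st["tcp_rot"][2]
Rz=np.array([[np.cos(yaw),-np.sin(yaw)],[np.sin(yaw),np.cos(yaw)]])
f=lambda u,v,z:onz(c,u/8+214.5,v/8+139.5,z)
loc=lambda P:Rz.T@(P-tcp)[:2]
zs=tcp[2]-32
print("stock inner corner",loc(f(518,193,zs+22)),"outer corner",loc(f(70,193,zs+22)))
print("blade outer edge",loc(f(560,160,zs+12.5)))
print("tick far edge at plate edge",f(602,99,8),loc(f(602,99,8)))
g=lambda u,v,z:onz(c,u/4.444+214.5,v/4.444+79.5,z)
tl=g(345,41,8); print("plate corner",tl)
t=loc(g(769/800*512*1,0,8))
tip=onz(c,769*.64,252*.64,zs+12.5); print("tip",loc(tip), "blade dir",loc(tip)-loc(f(560,160,zs+12.5)))
```

```text
stock inner corner [15.45634593 48.06845664] outer corner [-13.16955592  48.08909489]
blade outer edge [19.08290737 48.35623295]
tick far edge at plate edge [565.85235743 167.53600071   8.        ] [27.02045273 45.1270919 ]
plate corner [571.30088747 207.83987576   8.        ]
tip [135.93855684  47.94599942] blade dir [116.85564947  -0.41023352]
```

In tool axes the blade's outer edge is at y = 48.2 and the tick at about 43.4, leaving an 11 mm gap. I'll shift −4.7 mm in tz and lower to just above the bench.

Call:
{"op": "move_arm", "data": {
  "rows": [
    {"tx": 0.3,"ty": 0.6,"tz": -0.47,"rx": 0,"ry": 0,"rz": 0,"grip": 10},
    {"tx": 0,"ty": 1.0,"tz": 0,"rx": 0,"ry": 0,"rz": 0,"grip": 10},
    {"tx": 0,"ty": 1.0,"tz": 0,"rx": 0,"ry": 0,"rz": 0,"grip": 10},
    {"tx": 0,"ty": 0.8,"tz": 0,"rx": 0,"ry": 0,"rz": 0,"grip": 10},
    {"tx": 0,"ty": 0.3,"tz": 0,"rx": 0,"ry": 0,"rz": 0,"grip": 10},
    {"tx": 0,"ty": 0,"tz": 0,"rx": 0,"ry": 0,"rz": 0,"grip": 10},
    {"tx": 0,"ty": 0,"tz": 0,"rx": 0,"ry": 0,"rz": 0,"grip": 10}
  ]
}}

```text
t: 6.4
eef_pos: [535.2, 123.5, 34.3]
tcp_rot: [-1.571, 0.001, -0.124]
ft_force: [0.2, -0.1, -5.7]
opening: 0.31
```

Run:
```python
from plan import *
import pickle
p,d,c=cam("wrist"); cv2.imwrite("pics/w7.png",cv2.resize(p[140:215,215:315],(800,600),interpolation=cv2.INTER_NEAREST))
pickle.dump((p,d,c),open("w7.pkl","wb"))
s=env.state();print(s["ft_force"],s["tcp_rot"],s["eef_pos"],c["eye"])
p,d,c=cam("wrist");s=env.state();print(s["ft_force"],s["tcp_rot"],s["eef_pos"],c["eye"])
```

```text
[ 0.65814836  0.24479607 -6.43539669] [-1.57084087e+00 -2.06682484e-04 -1.24540402e-01] [535.37599579 123.45835393  34.69764759] [545.32487017 205.89010842 185.44706748]
[ 0.1310696   0.06048163 -5.91473594] [-1.57074027e+00 -6.08303597e-04 -1.24693441e-01] [535.50799149 123.38165379  34.88604731] [545.43461226 205.81366768 185.8175622 ]
```

View pics/w7.png

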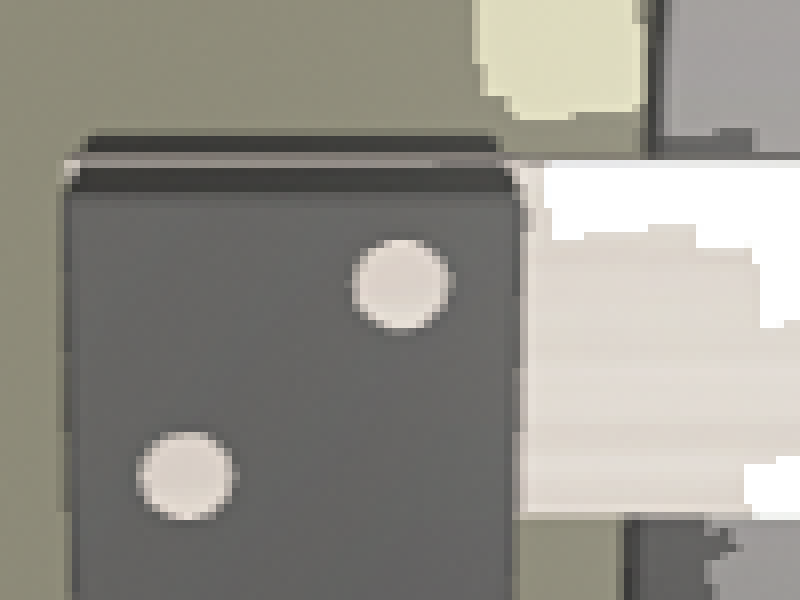

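Call:
{"op": "move_arm", "data": {
  "rows": [
    {"tx": 0.15,"ty": 0.1,"tz": -0.15,"rx": 0,"ry": 0.004,"rz": 0,"grip": 10},
    {"tx": 0.15,"ty": 0.1,"tz": -0.15,"rx": 0,"ry": 0,"rz": 0,"grip": 10},
    {"tx": 0,"ty": 0.05,"tz": 0,"rx": 0,"ry": 0,"rz": 0,"grip": 10},
    {"tx": 0,"ty": 0,"tz": 0,"rx": 0,"ry": 0,"rz": 0,"grip": 10},
    {"tx": 0,"ty": 0,"tz": 0,"rx": 0,"ry": 0,"rz": 0,"grip": 10},
    {"tx": 0,"ty": 0,"tz": 0,"rx": 0,"ry": 0,"rz": 0,"grip": 10}
  ]
}}

```text
t: 7.0
eef_pos: [537.9, 119.8, 32.2]
tcp_rot: [-1.571, -0.0, -0.129]
ft_force: [0.1, -0.0, -6.3]
opening: 0.315
```

The gap is now about 6.5 mm and y is within about 0.3 mm. I'll advance towards the edge.

Call:
{"op": "move_arm", "data": {
  "rows": [
    {"tx": 0.2,"ty": 0,"tz": 0,"rx": 0,"ry": 0,"rz": 0,"grip": 10},
    {"tx": 0.1,"ty": 0.05,"tz": 0,"rx": 0,"ry": 0,"rz": 0,"grip": 10},
    {"tx": 0.1,"ty": 0,"tz": 0,"rx": 0,"ry": 0,"rz": 0,"grip": 10},
    {"tx": 0,"ty": 0,"tz": 0,"rx": 0,"ry": 0,"rz": 0,"grip": 10},
    {"tx": 0,"ty": 0,"tz": 0,"rx": 0,"ry": 0,"rz": 0,"grip": 10},
    {"tx": 0,"ty": 0,"tz": 0,"rx": 0,"ry": 0,"rz": 0,"grip": 10}
  ]
}}

```text
t: 7.5
eef_pos: [541.1, 119.4, 32.1]
tcp_rot: [-1.571, 0.002, -0.129]
ft_force: [-5.9, 0.1, 4.1]
opening: 0.311
```

Call:
{"op": "move_arm", "data": {
  "rows": [
    {"tx": 0.05,"ty": 0,"tz": 0,"rx": 0,"ry": 0,"rz": 0,"grip": 10},
    {"tx": 0.05,"ty": 0,"tz": 0,"rx": 0,"ry": 0,"rz": 0,"grip": 10},
    {"tx": 0,"ty": 0,"tz": 0,"rx": 0,"ry": 0,"rz": 0,"grip": 10},
    {"tx": 0,"ty": 0,"tz": 0,"rx": 0,"ry": 0,"rz": 0,"grip": 10},
    {"tx": 0,"ty": 0,"tz": 0,"rx": 0,"ry": 0,"rz": 0,"grip": 10}
  ]
}}

```text
t: 7.92
eef_pos: [541.9, 119.3, 32.1]
tcp_rot: [-1.571, 0.002, -0.129]
ft_force: [-6.4, 0.1, 5.0]
opening: 0.315
```

Run:
```python
from plan import *
import pickle
p,d,c=cam("wrist"); cv2.imwrite("pics/w8.png",cv2.resize(p[140:290,215:415],(800,600),interpolation=cv2.INTER_NEAREST))
s=env.state();print(s["ft_force"],s["tcp_rot"],s["eef_pos"],c["eye"])
```

```text
[-7.37753703  1.17255863  5.40584859] [-1.57116503  0.00192299 -0.12887046] [541.93276736 119.32256521  32.07657142] [552.68693479 201.63600339 183.19349515]
```

View pics/w8.png

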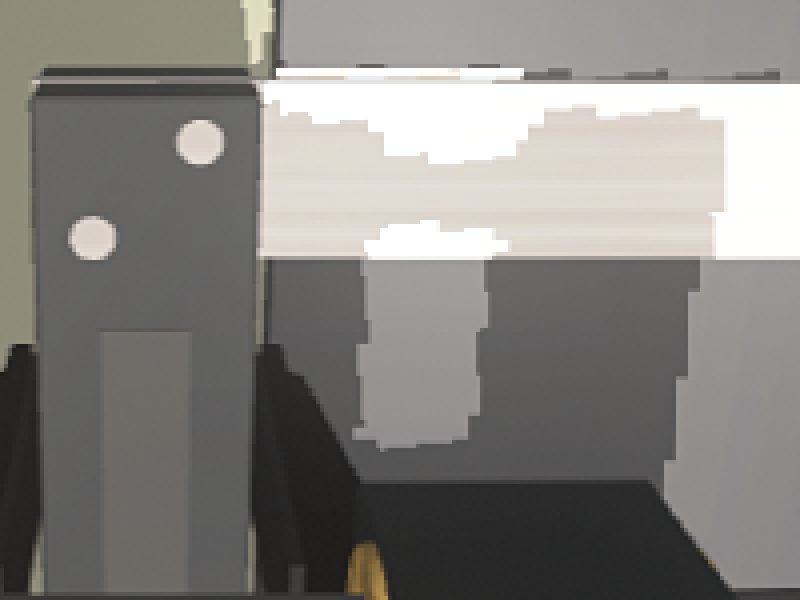

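The tick's far half (rows 67–80, about 1.8 mm) shows beyond the blade, so y is right. The x force is mostly bench friction from pressing down, so I'll ease up and go on.

Call:
{"op": "move_arm", "data": {
  "rows": [
    {"tx": 0,"ty": -0.04,"tz": 0,"rx": 0,"ry": 0,"rz": 0,"grip": 10},
    {"tx": 0.1,"ty": 0,"tz": 0,"rx": 0,"ry": 0,"rz": 0,"grip": 10},
    {"tx": 0,"ty": 0,"tz": 0,"rx": 0,"ry": 0,"rz": 0,"grip": 10},
    {"tx": 0,"ty": 0,"tz": 0,"rx": 0,"ry": 0,"rz": 0,"grip": 10},
    {"tx": 0,"ty": 0,"tz": 0,"rx": 0,"ry": 0,"rz": 0,"grip": 10}
  ]
}}

```text
t: 8.38
eef_pos: [544.3, 119.0, 32.1]
tcp_rot: [-1.571, -0.001, -0.129]
ft_force: [1.8, 0.9, -5.3]
opening: 0.31
```

Call:
{"op": "move_arm", "data": {
  "rows": [
    {"tx": 0.05,"ty": 0,"tz": 0,"rx": 0,"ry": 0,"rz": 0,"grip": 10},
    {"tx": 0,"ty": 0,"tz": 0,"rx": 0,"ry": 0,"rz": 0,"grip": 10},
    {"tx": 0,"ty": 0,"tz": 0,"rx": 0,"ry": 0,"rz": 0,"grip": 10},
    {"tx": 0,"ty": 0,"tz": 0,"rx": 0,"ry": 0,"rz": 0,"grip": 10}
  ]
}}

```text
t: 8.72
eef_pos: [544.3, 119.0, 32.1]
tcp_rot: [-1.571, -0.0, -0.129]
ft_force: [-0.6, 1.9, -1.6]
opening: 0.311
```

Call:
{"op": "move_arm", "data": {
  "rows": [
    {"tx": 0.05,"ty": 0,"tz": 0,"rx": 0,"ry": 0,"rz": 0,"grip": 10},
    {"tx": 0,"ty": 0,"tz": 0,"rx": 0,"ry": 0,"rz": 0,"grip": 10},
    {"tx": 0,"ty": 0,"tz": 0,"rx": 0,"ry": 0,"rz": 0,"grip": 10},
    {"tx": 0,"ty": 0,"tz": 0,"rx": 0,"ry": 0,"rz": 0,"grip": 10}
  ]
}}

```text
t: 9.05
eef_pos: [544.4, 119.0, 32.1]
tcp_rot: [-1.571, 0.001, -0.129]
ft_force: [-4.5, 2.4, 2.4]
opening: 0.312
```

Call:
{"op": "move_arm", "data": {
  "rows": [
    {"tx": 0.05,"ty": 0,"tz": 0,"rx": 0,"ry": 0,"rz": 0,"grip": 10},
    {"tx": 0,"ty": 0,"tz": 0,"rx": 0,"ry": 0,"rz": 0,"grip": 10},
    {"tx": 0,"ty": 0,"tz": 0,"rx": 0,"ry": 0,"rz": 0,"grip": 10},
    {"tx": 0,"ty": 0,"tz": 0,"rx": 0,"ry": 0,"rz": 0,"grip": 10}
  ]
}}

```text
t: 9.38
eef_pos: [544.6, 119.0, 32.1]
tcp_rot: [-1.571, 0.002, -0.129]
ft_force: [-6.6, 3.1, 3.8]
opening: 0.315
```

Run:
```python
from plan import *
import pickle
p,d,c=cam("wrist"); cv2.imwrite("pics/w9.png",cv2.resize(p[140:290,215:415],(800,600),interpolation=cv2.INTER_NEAREST))
s=env.state();print(s["ft_force"],s["tcp_rot"],s["eef_pos"],c["eye"])
```

```text
[-5.56686825  2.53949787  3.59127503] [-1.57112005  0.00163585 -0.12895874] [544.54893513 118.97317984  32.07288726] [555.25724671 201.29806896 183.2023882 ]
```

View pics/w9.png

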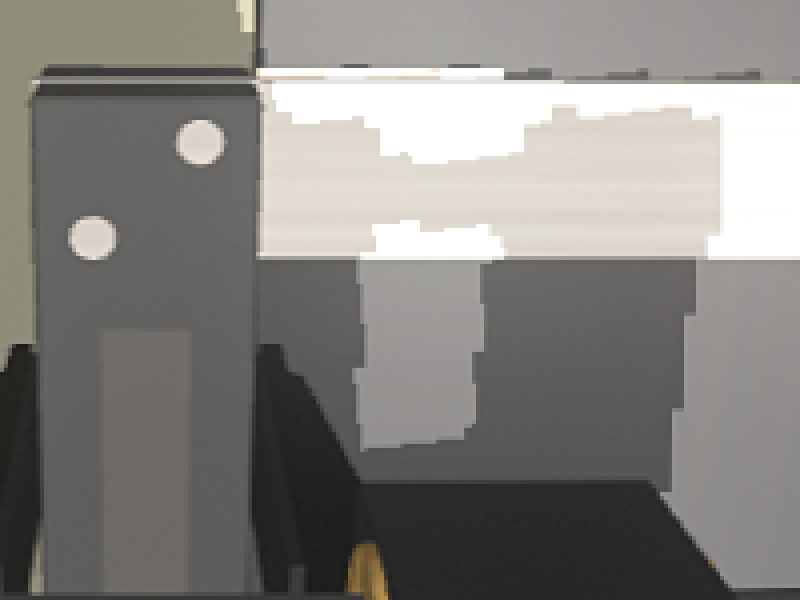

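Flush contact: no gap shows along column ~258, and the force rose by about 5 N with no movement. I'll release, rise straight up and look.

Call:
{"op": "move_arm", "data": {
  "rows": [
    {"tx": 0,"ty": 0,"tz": 0,"rx": 0,"ry": 0,"rz": 0,"grip": 40},
    {"tx": 0,"ty": 0,"tz": 0,"rx": 0,"ry": 0,"rz": 0,"grip": 45},
    {"tx": 0,"ty": 0,"tz": 0,"rx": 0,"ry": 0,"rz": 0,"grip": 50},
    {"tx": 0,"ty": 0,"tz": 0,"rx": 0,"ry": 0,"rz": 0,"grip": 55},
    {"tx": 0,"ty": 0,"tz": 0,"rx": 0,"ry": 0,"rz": 0,"grip": 55},
    {"tx": 0,"ty": -1,"tz": 0,"rx": 0,"ry": 0,"rz": 0,"grip": 55},
    {"tx": 0,"ty": -2,"tz": 0,"rx": 0,"ry": 0,"rz": 0,"grip": 55},
    {"tx": 0,"ty": -3.5,"tz": 0,"rx": 0,"ry": 0,"rz": 0,"grip": 70},
    {"tx": 0,"ty": -3.5,"tz": -2,"rx": 0,"ry": 0,"rz": 0,"grip": 100},
    {"tx": 0,"ty": -3.5,"tz": -3,"rx": 0,"ry": 0,"rz": 0,"grip": 100}
  ]
}}

```text
t: 10.27
eef_pos: [539.2, 72.8, 166.1]
tcp_rot: [-1.571, -0.001, -0.127]
ft_force: [1.0, -0.6, 0.6]
opening: 0.706
```

Call:
{"op": "move_arm", "data": {
  "rows": [
    {"tx": 0,"ty": -3,"tz": -3.5,"rx": 0,"ry": 0,"rz": 0,"grip": 100},
    {"tx": 0,"ty": -1,"tz": -3.5,"rx": 0,"ry": 0,"rz": 0,"grip": 100},
    {"tx": 0,"ty": 0,"tz": -3,"rx": 0,"ry": 0,"rz": 0,"grip": 100},
    {"tx": 0,"ty": 0,"tz": 0,"rx": 0,"ry": 0,"rz": 0,"grip": 100},
    {"tx": 0,"ty": 0,"tz": 0,"rx": 0,"ry": 0,"rz": 0,"grip": 100},
    {"tx": 0,"ty": 0,"tz": 0,"rx": 0,"ry": 0,"rz": 0,"grip": 100}
  ]
}}

```text
t: 10.77
eef_pos: [526.8, -23.5, 201.1]
tcp_rot: [-1.571, -0.0, -0.13]
ft_force: [-0.9, 1.5, -0.6]
opening: 0.998
```

Run:
```python
from plan import *
import pickle
p,d,c=cam("wrist"); cv2.imwrite("pics/w10.png",cv2.resize(p,(800,600),interpolation=cv2.INTER_CUBIC))
pickle.dump((p,d,c),open("w10.pkl","wb"))
s=env.state();print(s["ft_force"],s["tcp_rot"],s["eef_pos"],c["eye"])
```

```text
[0.01483871 0.24214395 0.15406485] [-1.57074419e+00  1.91979327e-05 -1.28659944e-01] [526.83909504 -23.06391051 200.92778613] [537.25170869  58.80094182 352.31223404]
```

View pics/w10.png

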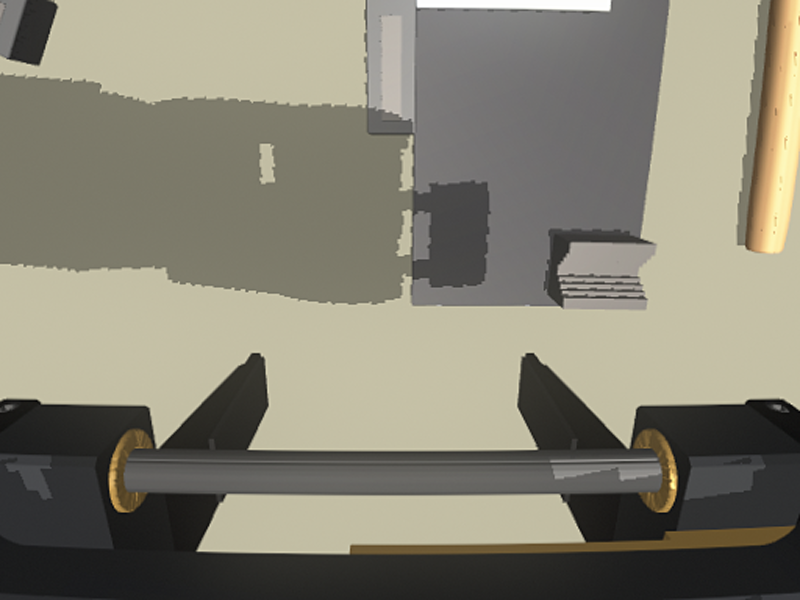

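The stock's free end sits against the plate edge at (413,133). I'll shift a little to get the blade end and tick in view.

Call:
{"op": "move_arm", "data": {
  "rows": [
    {"tx": 0,"ty": -2,"tz": 3,"rx": 0,"ry": 0,"rz": 0,"grip": 100},
    {"tx": 0,"ty": -2,"tz": 3,"rx": 0,"ry": 0,"rz": 0,"grip": 100},
    {"tx": 0,"ty": 0,"tz": 1,"rx": 0,"ry": 0,"rz": 0,"grip": 100},
    {"tx": 0,"ty": 0,"tz": 0,"rx": 0,"ry": 0,"rz": 0,"grip": 100},
    {"tx": 0,"ty": 0,"tz": 0,"rx": 0,"ry": 0,"rz": 0,"grip": 100},
    {"tx": 0,"ty": 0,"tz": 0,"rx": 0,"ry": 0,"rz": 0,"grip": 100}
  ]
}}

```text
t: 11.32
eef_pos: [535.4, 45.6, 239.9]
tcp_rot: [-1.571, 0.002, -0.128]
ft_force: [0.4, -0.7, 0.4]
opening: 0.996
```

Run:
```python
from plan import *
import pickle
p,d,c=cam("wrist"); cv2.imwrite("pics/w11.png",cv2.resize(p,(800,600),interpolation=cv2.INTER_CUBIC))
pickle.dump((p,d,c),open("w11.pkl","wb"))
cv2.imwrite("pics/w11b.png",cv2.resize(p[0:135,200:380],(800,600),interpolation=cv2.INTER_NEAREST))
s=env.state();print(s["ft_force"],s["tcp_rot"],s["eef_pos"],c["eye"])
```

```text
[0.77880446 0.27930962 0.12905389] [-1.57116706e+00  1.56930748e-03 -1.28990986e-01] [535.46632906  45.31977121 239.90118939] [546.04299239 128.00261413 390.99288842]
```

View pics/w11.png

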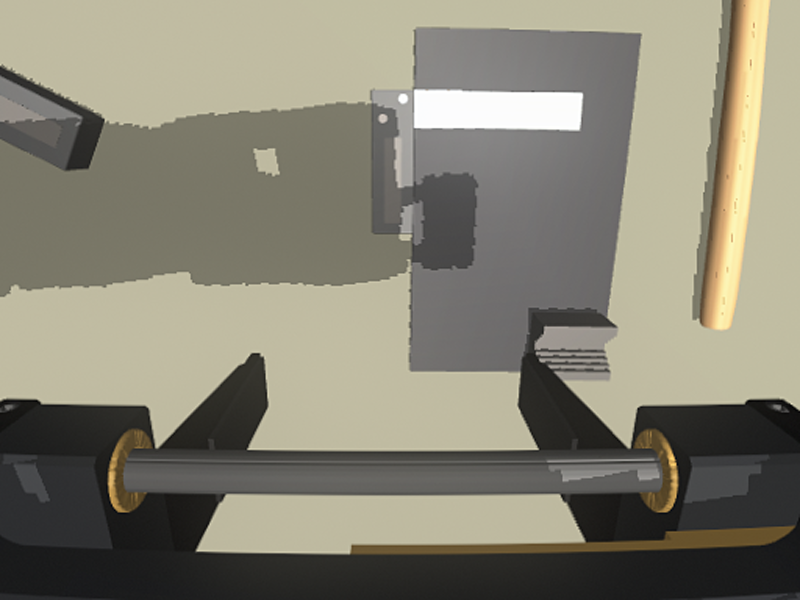

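View pics/w11b.png

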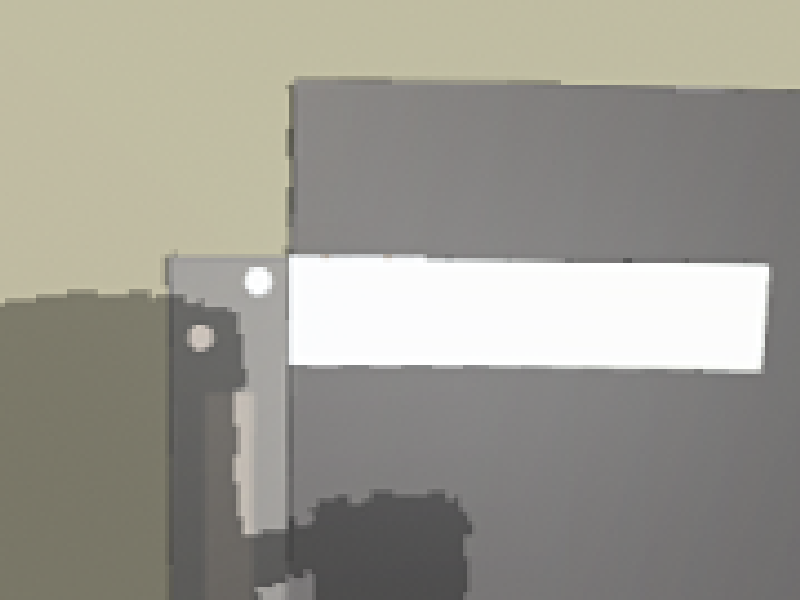

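Run:
```python
from h import *
import pickle
p,d,c=pickle.load(open("w11.pkl","rb"))
s=4.4444
f=lambda u,v,z:onz(c,u/s+199.5,v/s-.5,z)
g=lambda u,v,z:onz(c,u*.64-.5+.0,v*.64-.5,z)
tl=f(292,80,8); bl=g(411,371,8)
e=(tl-bl)[:2]; print("edge",np.linalg.norm(e),tl,bl); e/=np.linalg.norm(e); n=np.array([e[1],-e[0]])
def L(P): return (n@(P-tl)[:2]).round(2),(e@(P-bl)[:2]).round(2)
print("plate yaw",np.arctan2(-e[0],e[1]))
print("tick centre orig along edge ~216.3 (260.3 len)")
print("stock top inner blade end",L(f(287,257,22)),"free end",L(g(412.5,234,22)))
print("outer top",L(f(170,257,22)))
print("blade outer edge near stock",L(f(450,259,12.5)),"tip",L(f(769,265,12.5)))
print("tick far edge",L(f(300,254,8)))
for u,v in((243,80),(243,130)): print("stock z",dep(c,u,v,d[v,u]))
print("bladez",dep(c,330,70,d[70,330]),dep(c,280,70,d[70,280]))
```

```text
edge 259.149031691724 [571.1461544  207.69566348   8.        ] [537.72286607 -49.28897502   8.        ]
plate yaw -0.12933349460545565
tick centre orig along edge ~216.3 (260.3 len)
stock top inner blade end (np.float64(-1.28), np.float64(216.62)) free end (np.float64(-0.75), np.float64(117.02))
outer top (np.float64(-29.57), np.float64(216.59))
blade outer edge near stock (np.float64(39.56), np.float64(217.42)) tip (np.float64(119.77), np.float64(217.17))
tick far edge (np.float64(2.48), np.float64(218.85))
stock z [538.81704583 145.38913599  22.54732688]
stock z [531.53157578  91.66370509  21.75052035]
bladez [635.75997866 144.41329935  14.92462096] [580.81607097 151.18939036  13.16797487]
```

Everything agrees: blade edge at 217.0 mm and tick centre at about 216.9 mm along the edge, blade tip 119.8 mm over the plate (120 if flush), and the plate hasn't moved. One closer look at the contact line.

Call:
{"op": "move_arm", "data": {
  "rows": [
    {"tx": 0,"ty": 3.5,"tz": 0,"rx": 0,"ry": 0,"rz": 0,"grip": 100},
    {"tx": 0,"ty": 3.5,"tz": 0,"rx": 0,"ry": 0,"rz": 0,"grip": 100},
    {"tx": 0,"ty": 3,"tz": -1,"rx": 0,"ry": 0,"rz": 0,"grip": 100},
    {"tx": 0,"ty": 0,"tz": 0,"rx": 0,"ry": 0,"rz": 0,"grip": 100},
    {"tx": 0,"ty": 0,"tz": 0,"rx": 0,"ry": 0,"rz": 0,"grip": 100},
    {"tx": 0,"ty": 0,"tz": 0,"rx": 0,"ry": 0,"rz": 0,"grip": 100}
  ]
}}

```text
t: 11.87
eef_pos: [535.2, 35.5, 141.9]
tcp_rot: [-1.571, -0.001, -0.13]
ft_force: [-0.2, -1.0, -0.3]
opening: 0.998
```

Run:
```python
from plan import *
import pickle
p,d,c=cam("wrist"); cv2.imwrite("pics/w12.png",cv2.resize(p[0:300,100:400],(600,600),interpolation=cv2.INTER_CUBIC))
pickle.dump((p,d,c),open("w12.pkl","wb"))
cv2.imwrite("pics/w12b.png",cv2.resize(p[40:190,190:340],(600,600),interpolation=cv2.INTER_NEAREST))
s=env.state();print(s["ft_force"],s["tcp_rot"],s["eef_pos"],c["eye"])
p,d,c=cam("top"); cv2.imwrite("pics/t2.png",cv2.resize(p,(800,600),interpolation=cv2.INTER_CUBIC))
```

```text
[-1.02952584  0.3331354   0.27419728] [-1.57067252 -0.00234424 -0.12948986] [535.43980176  35.64808985 142.40482698] [545.62590528 117.78311959 293.10534184]
```

View pics/w12.png

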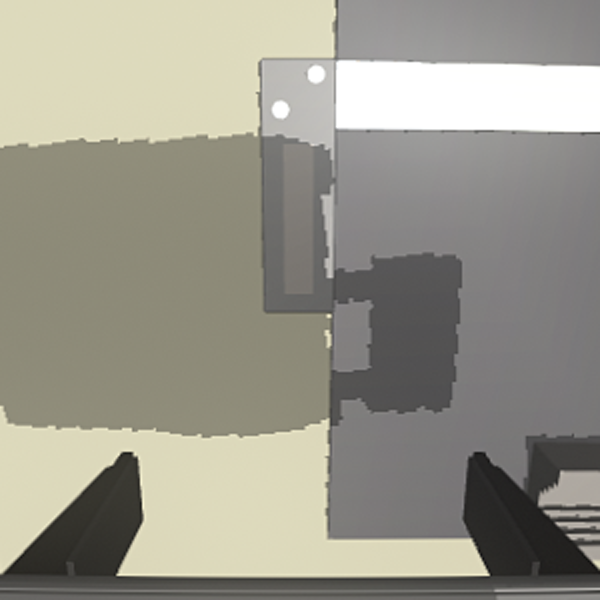

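View pics/t2.png

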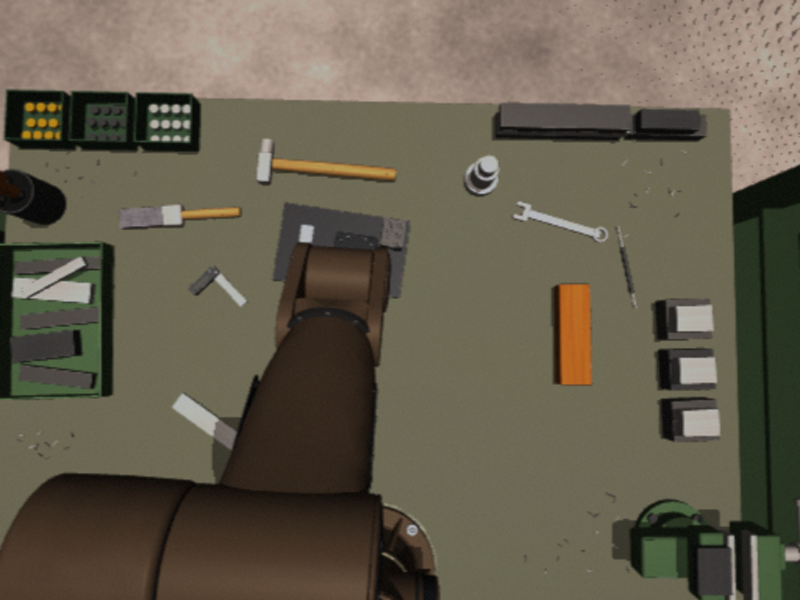

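No bench colour shows between the stock (column ~333) and the plate from (335,60) to (332,311), and the blade edge lies on the tick. The top view shows everything else where it was. The robot is clear, so I'll hand in.

```bash
python3 -c "
from h import *
env.job_done(); s=env.state(); print(s['t'],s['ft_force'])"
```

```text
the job is handed in; nothing more can be done
the job is handed in; nothing more can be done
```

The engineer's square is lying on the plate at the white tick, stock down on the bench against the ticked edge, and I've handed the job in at about 12 s of the 42 s. No verdict was reported.

I picked the medium of the three squares, since its stock measured about 30 x 99 mm and its blade 119 mm. I gripped it high so the inner finger cleared the plate, then carried it over and lowered it. I eased it against the edge until I felt about 5–6 N with no further movement, then released it and drew the arm clear.

My last checks before handing in:
- **Tick:** the blade's outer edge measures 217.0 mm along the plate edge and the tick centre about 216.9 mm, so they agree to a fraction of a millimetre.
- **Flush fit:** no gap shows along the stock in the close-up. The stock's two ends measured about 1.3 mm and 0.75 mm off the edge, while the blade tip's reach (119.8 mm of 120) suggests about 0.2 mm. These disagree slightly, but all are inside the 2.5 mm limit and at about the camera's resolution.
- **Flat on the bench:** the stock's top reads about 22 mm. One depth reading on the blade gave 14.9 mm where 12.5 mm is expected, while another gave 13.2 mm. I put this down to depth noise and didn't look into it further.
- **Everything else:** the plate's corners measured within about 1 mm of where they started, and in the top view the other things on the bench look unmoved.

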